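# Roll a gauge bar into its V-rest

### The arm

A 6-joint arm with a two-finger parallel gripper is mounted at the origin on a cart in front of the work surface, level with it; the furniture and walls round the work are solid. World frame = base frame: x ahead of the robot, y to its left, z up, the work surface at z = 0. Lengths are in m, angles in rad, forces in N, time in s.
With the tool pointing down it reaches from about 0.325 to 0.875 m from the base axis. Payload 4.4 kg.
Tool frame: the origin (TCP) lies midway between the tips of the shut fingers; the grasp point (between the pads) lies 19 mm behind it (pinch_z is the distance from the TCP to the grasp point, in m); z points along the fingers, y is the line along which they close (so a half turn about z gives the same grasp; the last joint's range is limited). The gripper opens to 85 mm and grips with 20 to 120 N. Pads are 22 mm wide; open, the fingers measure 114 mm over their backs; the gripper's body (76 mm by 85 mm) begins 54 mm behind the grasp point. The pads swing forward as they close: fully open they stand 13 mm farther back than shut.
Start: joints at [1.147, 0.207, 1.542, -0, 1.393, -0.15], TCP at [0.155, 0.554, 0.231] pointing down, gripper open.
Joint ranges: [-2.73, 2.73], [-0.86, 2.22], [0.23, 2.46], [-1.11, 4.25], [0.08, 2.63], [-2.82, 2.82]. Speed limits (rad/s): [2.79, 2.79, 3.14, 3.14, 3.14, 3.14].

### API

Orientations are given as a rotation vector (axis times angle).
In Python, from bench import observe, capture, calibration, hand_in, pinch_z gives the robot as it stands.
- The arm moves only by the tool servo_tool, never from a script. Its arguments are lists of equal length, an entry for each row: "translation": the shift along the tool's x, y, z in cm, a list of three; "twist": the turn about the tool's z in degrees; "fingers": the opening in per cent of the stroke, from 0 (shut) to 100 (fully open). In form: {"translation": [[x, y, z], ...], "twist": [twist, ...], "fingers": [fingers, ...]}. A call has 1 to 10 rows; each row shifts and turns the commanded pose from where the row before left it, along the tool's axes as they then stand; what a row does not reach is not made up. A row lasts 1/10 s, in which the tool goes at most 50 mm and 8.59 degrees, less where a joint would pass 70% of its speed; a pose out of reach is approached as far as the arm can. A call with a gripper value outside its range is refused whole. The fingers move at their own pace and stop on an object; "squeeze" is the grip in N (left out, the last holds). Time passes only in rows, so rows that do not move let the fingers close. It gives the time, the measured TCP pose, the force, the opening and the grip force at its end, in the units of the state.
- observe(): the state, without advancing time (a new reading comes with each control period).
- capture(name): name is "side" or "top"; returns the picture (384x512x3 uint8, red, green, blue); there is no depth.
- calibration(name): a dict with "fov_y" (degrees; the focal length in pixels is half the picture's height over the tangent of half this angle, whatever the lens; pixels are square), "cx", "cy" (the principal point, pixels), "k1" (the pictures are not rectified: a ray, as slopes to the right and down, at radius r is drawn at 1 + k1 r^2 times it, then the intrinsics apply), "extrinsics" (4x4, takes a point from world to camera coordinates). Camera axes: x right, y down, z forward; pixel columns grow to the right and rows downward; lengths in m; the calibration is good to about 2 mm. A picture is of the moment at which its call begins. calibration takes no time and is no camera call.
- hand_in(): hands the job in; it is judged then, once.
The state is a dict: "time_s": time; "joints": joint angles; "joint_velocities": joint speeds; "tau": joint torques, N m; "eef_pos": TCP position; "tool_rot": TCP orientation; "force": force on the tool from outside, world axes, zero at the start; "ft_torque": the same for the moment, N m; "gripper_width": finger opening in m; "grip_force": force on a finger pad.
Only numpy, scipy, OpenCV 4.12 (cv2) and the standard library are available. Lean on these libraries where they do the work, as an engineer would, in place of code of your own. Each camera call takes 0.05 s, during which the arm holds its last target. There are 200 camera calls.

### The job

Roll the round steel bar along the bench by pushing gently on its side, up the lead-in ramp of the V-rest and over into the V groove; then, with a fingertip on its free end, push the bar along the groove until its other end is fully home against the blue end stop. Only push: do not pinch, lift or carry the bar or drag it without rolling, and leave everything else on the bench where it stands. Finish with the bar lying in the V against the stop and the robot clear of it.

Things in the scene. Friction and masses are not known exactly. Their poses are not given: they have to be found in the camera images.
- bar: loose polished steel bar lying on its side, 30 mm diameter, 140 mm long, 0.2 to 0.4 kg; red band near its -x end, black near +x, a scribed line on top at the start. Origin at its centre, on the axis; x runs along it, y and z turn as it rolls. It starts 210 to 290 mm from the groove, within 6 degrees of parallel to it, rolls easily, soon stops; jams if pushed above its axis.
- v_rest: V-rest of folded aluminium sheet, fixed. Origin on the bench under the bottom line of the V; x along the groove towards the stop, y the way the bar is rolled in (it waits on the -y side), z up. Ramp and groove run from x -45 to +85 mm. 90 degree V: bottom line at y 0, 3 mm high; far side rises to y 31 mm, 34 mm high; behind it an upstand and foot flange to y 61 mm.
- rest_ramp (a point): middle of the foot of the lead-in ramp, at bench level, 86 mm before the V's bottom line; axes as the V-rest's
- rest_crest (a point): middle of the crest, 15.5 mm high, 12.5 mm before the V's bottom line, where the straight ramp ends and the V falls away; axes as the V-rest's
- rest_home (a point): where the bar's centre is when it lies in the V fully home: 15 mm along x from the V-rest's origin, 24 mm above the bench. The bar's free end then stands 70 mm from here on the -x side, 10 mm out of the rest. Rolled straight in, the bar lies 20 to 40 mm short of home.
- rest_stop (a point): point on the inner face of the blue end stop, level with the axis of a bar in the V. The stop is a plate across the +x end of the groove, 48 mm high, reaching 26 mm before and 34 mm past the groove's bottom line
- jar: bystander, to be left alone: specimen jar with red screw cap, 48 mm across, 70 mm high, left of the V-rest. Origin at the centre of its underside.
- vial: bystander, to be left alone: slim sample vial with white cap, 30 mm across, 83 mm high, left of the V-rest. Origin at the centre of its underside.
- dish: bystander, to be left alone: covered glass petri dish, 94 mm across, 36 mm high, left of the V-rest. Origin at the centre of its underside.
- marker: bystander, to be left alone: dark blue marker pen lying on the bench, 140 mm long, 12 mm thick, near the front edge. Origin at the centre of its underside.
Not all that is in view belongs to the job. There is more than one size of the bar; the job needs the middle-sized.

How it is judged:
By the outcome, as a careful person would: the job done as asked, in the order asked, and still so for the second after the job is handed in, with the robot touching nothing.
It also fails if it takes over 58 s, if anything falls off the work surface, if the arm or the gripper's body presses on something with over 40 N, if the wrist force passes 120 N, or if a joint passes its speed limit or range.

## Working session

There is one attempt and no reset: what is moved stays moved. The work goes in short steps, Python scripts to look and compute and a tool call to move; the robot and the scene stay as the last step left them, time stands still between calls to the robot, and variables do not carry over. Pictures are saved under pics/ and viewed, at most 10 in all, crops included, and the job is handed in when it is done.

Besides the shell and the picture viewer there is one more tool, called as a command line: name --pt "numbers of a row" for each row, then --argument value for the rest. servo_tool: Moves the arm, as the interface text tells. Its arguments: {"type":"object","properties":{"translation":{"type":"array","items":{"type":"array","items":{"type":"number"}}},"twist":{"type":"array","items":{"type":"number"}},"fingers":{"type":"array","items":{"type":"number"}},"squeeze":{"type":"number"}},"required":["translation","twist","fingers"]}

```bash
mkdir -p pics; cat > h.py <<'E'
import numpy as np, cv2
from bench import observe, capture, calibration
def cam(n):
    c=calibration(n); f=192/np.tan(np.radians(c["fov_y"])/2)
    return c,f,np.array(c["extrinsics"])
def ray(n,u,v):
    c,f,E=cam(n); d=np.array([(u-c["cx"])/f,(v-c["cy"])/f]); s=d.copy()
    for _ in range(30): s=d/(1+c["k1"]*(s@s))
    R,t=E[:3,:3],E[:3,3]
    return -R.T@t, R.T@np.array([s[0],s[1],1])
def onz(n,u,v,z):
    o,d=ray(n,u,v); return o+d*(z-o[2])/d[2]
def proj(n,p):
    c,f,E=cam(n); q=E[:3,:3]@np.array(p)+E[:3,3]; s=q[:2]/q[2]; s=s*(1+c["k1"]*(s@s))
    return s*f+[c["cx"],c["cy"]]
def snap(n,name):
    i=capture(n); cv2.imwrite(f"pics/{name}.png",i[:,:,::-1]); return i
E
python3 - <<'E'
from h import *
a=snap("top","t0");b=snap("side","s0")
for n in("top","side"):
    c,f,E=cam(n); print(n,f,-E[:3,:3].T@E[:3,3],E.round(3).tolist())
print(observe())
E
```

```text
top 465.190754962328 [0.26151556 0.02086096 1.3597838 ] [[-0.018, -1.0, 0.003, 0.022], [-0.978, 0.017, -0.21, 0.541], [0.21, -0.007, -0.978, 1.275], [0.0, 0.0, 0.0, 1.0]]
side 458.8769975296291 [ 0.21167742 -0.96733675  0.50581877] [[0.946, -0.323, -0.02, -0.502], [-0.154, -0.396, -0.905, 0.108], [0.284, 0.86, -0.424, 0.986], [0.0, 0.0, 0.0, 1.0]]
{'time_s': 0.1, 'joints': array([ 1.14648384e+00,  2.07393256e-01,  1.54282204e+00,  3.76778717e-06,
        1.39351169e+00, -1.50513714e-01]), 'joint_velocities': array([-0.00109188, -0.00134696, -0.0016036 , -0.00083207, -0.00022263,
       -0.00035389]), 'tau': array([-1.27671654e-03, -3.84091830e+01, -2.92549592e+01, -2.46631880e-04,
        4.88368838e-03,  2.32305460e-06]), 'eef_pos': array([0.15520375, 0.55293879, 0.23020349]), 'tool_rot': array([-0.42865773, -3.11159496,  0.0032128 ]), 'force': array([-0.1886935 ,  0.37945734, -0.12612353]), 'ft_torque': array([-0.04464596, -0.00909857,  0.03093583]), 'grip_force': 0.0, 'gripper_width': 0.0853368527030034}
```

View pics/t0.png

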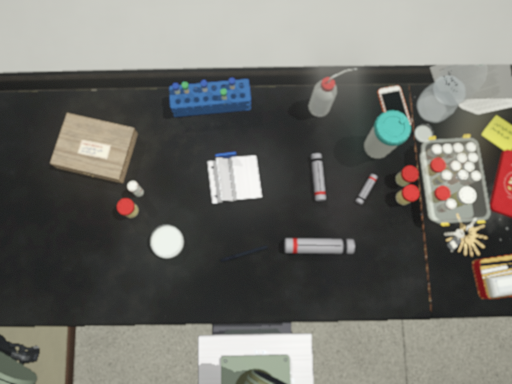

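View pics/s0.png

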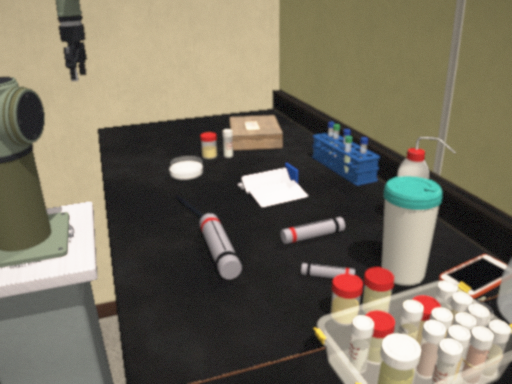

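The top view shows the V-rest at about (235,178) with its blue stop at (226,154). The middle bar is at (319,177), with its red band toward the robot. Rolling goes toward world +y and the stop is toward +x. Next I take zoomed crops.

```bash
python3 - <<'E'
from h import *
a=cv2.imread("pics/t0.png"); b=cv2.imread("pics/s0.png")
c1=cv2.resize(a[140:220,195:345],None,fx=5,fy=5,interpolation=cv2.INTER_CUBIC)
cv2.imwrite("pics/t0c.png",c1)
c2=cv2.resize(b[150:260,230:360],None,fx=5,fy=5,interpolation=cv2.INTER_CUBIC);cv2.imwrite("pics/s0c.png",c2)
# bar outline: bright mask in the top view
g=a[140:215,300:335].max(2); m=(g>70).astype(np.uint8)
n,l,s,ce=cv2.connectedComponentsWithStats(m); k=1+s[1:,4].argmax()
p=cv2.findContours((l==k).astype(np.uint8),0,2)[0][0]; r=cv2.minAreaRect(p); bx=cv2.boxPoints(r)+[300,140]
print(r); print(bx.round(1).tolist()); print([onz("top",*q,.015).round(4).tolist() for q in bx])
# sheet outline
g=a[145:215,200:275]; m=(g.max(2)>90).astype(np.uint8)
n,l,s,ce=cv2.connectedComponentsWithStats(m);k=1+s[1:,4].argmax()
p=cv2.findContours((l==k).astype(np.uint8),0,2)[0][0]; print("sheet",(cv2.boxPoints(cv2.minAreaRect(p))+[200,145]).round(1).tolist())
# blue
hsv=cv2.cvtColor(a,cv2.COLOR_BGR2HSV)[145:215,200:275]
m=((hsv[...,0]>100)&(hsv[...,0]<130)&(hsv[...,1]>120)&(hsv[...,2]>60)).astype(np.uint8)
p=cv2.findNonZero(m);print("blue",(cv2.boxPoints(cv2.minAreaRect(p))+[200,145]).round(1).tolist())
E
```

```text
((18.782787322998047, 40.11065673828125), (40.741085052490234, 12.222325325012207), 84.80557250976562)
[[310.9, 160.4], [323.0, 159.3], [326.7, 199.8], [314.5, 201.0]]
[[0.6518, -0.1817, 0.015], [0.6546, -0.2185, 0.015], [0.5299, -0.2229, 0.015], [0.5272, -0.1867, 0.015]]
sheet [[205.0, 154.1], [256.6, 147.9], [262.6, 197.7], [210.9, 203.8]]
blue [[214.8, 153.3], [234.8, 150.8], [235.4, 155.2], [215.3, 157.7]]
```

View pics/t0c.png

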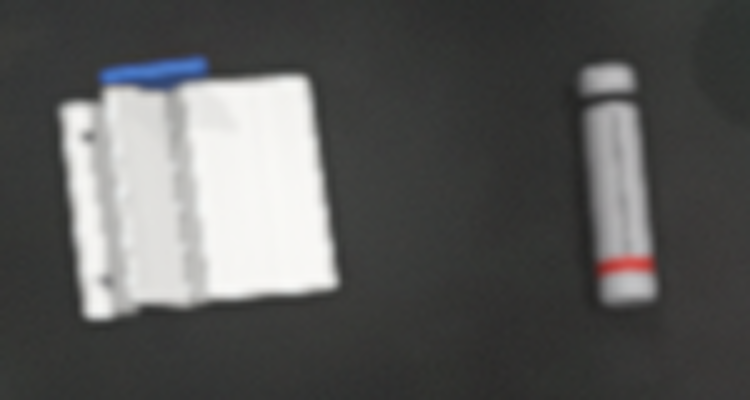

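View pics/s0c.png

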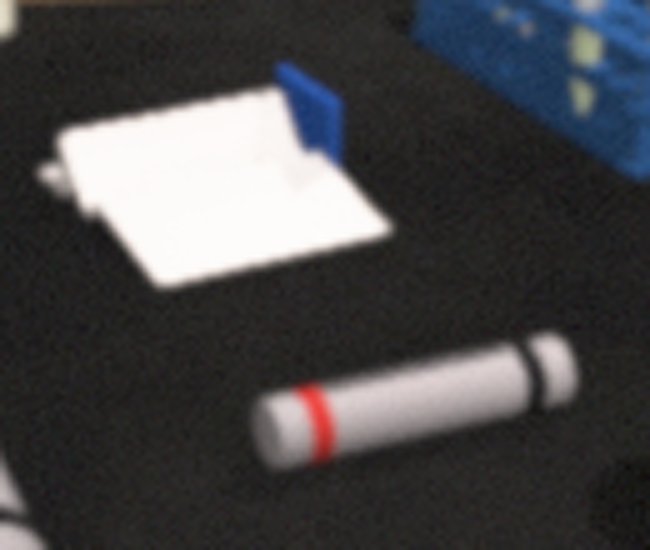

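The crops give these pixels (crop coordinates):
- **Ramp foot corners:** (310,75) and (338,290) in the top crop.
- **Crest line:** (178,83) to (205,298).
- **Bar in top crop:** (607,64) to (629,304).
- **Ramp foot corners, side crop:** (393,228) and (162,288).

```bash
python3 - <<'E'
from h import *
T=lambda u,v,z:onz("top",195+u/5-.4,140+v/5-.4,z)
S=lambda u,v,z:onz("side",230+u/5-.4,150+v/5-.4,z)
P=[T(310,76,0),T(338,288,0),S(393,228,0),S(162,288,0),T(178,84,.0155),T(205,298,.0155),T(102,71,.048),T(207,60,.048),T(607,66,.02),T(629,303,.015),T(607,97,.03),T(626,266,.03)]
for n,p in zip("footA footB footA_s footB_s crA crB stA stB barA barB blk red".split(),P): print(n,p[:2].round(4))
for a,b in((0,1),(2,3),(4,5),(8,9),(10,11)):
    d=P[a]-P[b]; print(a,np.linalg.norm(d).round(4),np.degrees(np.arctan2(d[1],d[0])).round(2))
print("bar end side", S(265,430,.015)[:2],S(560,370,.015)[:2])
E
```

```text
footA [ 0.6766 -0.0193]
footB [ 0.5444 -0.0331]
footA_s [ 0.6779 -0.0137]
footB_s [ 0.5452 -0.0345]
crA [0.6682 0.0607]
crB [0.5365 0.0462]
stA [0.6671 0.1043]
stB [0.6728 0.0425]
barA [ 0.6737 -0.1976]
barB [ 0.5292 -0.2041]
blk [ 0.6514 -0.195 ]
red [ 0.5483 -0.201 ]
0 0.1329 5.94
2 0.1344 8.89
4 0.1325 6.3
8 0.1448 2.6
10 0.1033 3.35
bar end side [ 0.53090232 -0.20034829] [ 0.67078472 -0.19899452]
```

servo_tool --pt "0 0 0" --pt "0 0 0" --pt "0 0 0" --pt "0 0 0" --pt "0 0 0" --pt "0 0 0" --pt "0 0 0" --pt "0 0 0" --pt "0 0 0" --pt "0 0 0" --twist '[7.9, 7.9, 7.9, 7.9, 7.9, 7.9, 7.9, 7.9, 7.9, 0]' --fingers '[100, 100, 100, 100, 100, 100, 100, 100, 100, 100]'

```text
time_s: 1.1
eef_pos: [0.1553, 0.5532, 0.2306]
tool_rot: [2.158, 2.283, -0.002]
force: [0.4, -0.1, 0.2]
gripper_width: 0.0853
grip_force: 0.0
```

servo_tool --pt "-4 2 0" --pt "-4 2 0" --pt "-4 2 0" --pt "-4 2 0" --pt "-4 2 0" --pt "-4 2 0" --pt "-4 2 0" --pt "-4 2 0" --pt "-4 2 0" --pt "-4 2 0" --twist '[0, 0, 0, 0, 0, 0, 0, 0, 0, 0]' --fingers '[100, 100, 100, 100, 100, 100, 100, 100, 100, 100]'

```text
time_s: 2.1
eef_pos: [0.378, 0.1637, 0.2313]
tool_rot: [2.154, 2.286, 0.001]
force: [0.8, 0.1, -0.1]
gripper_width: 0.0858
grip_force: 0.0
```

servo_tool --pt "-4 2 0" --pt "-4 2 0" --pt "-4 2 0" --pt "-4 2 0" --pt "-4 2 0" --pt "-4 2 0" --pt "-4 2 0" --pt "-4 2 0" --pt "-4 2 0" --pt "0 0 0" --twist '[0, 0, 0, 0, 0, 0, 0, 0, 0, 0]' --fingers '[100, 100, 100, 100, 100, 100, 100, 100, 100, 100]'

```text
time_s: 3.1
eef_pos: [0.5789, -0.189, 0.2301]
tool_rot: [2.159, 2.28, -0.002]
force: [-0.3, 1.2, 0.5]
gripper_width: 0.0855
grip_force: 0.0
```

servo_tool --pt "-3.2 1.1 0" --pt "-3.2 1.1 0" --pt "0 0 4" --pt "0 0 4" --pt "0 0 4" --pt "0 0 4" --pt "0 0 3" --pt "0 0 2" --pt "0 0 1" --pt "0 0 0" --twist '[0, 0, 0, 0, 0, 0, 0, 0, 0, 0]' --fingers '[100, 100, 100, 100, 100, 100, 100, 100, 100, 100]'

```text
time_s: 4.1
eef_pos: [0.6016, -0.2453, 0.0095]
tool_rot: [-2.154, -2.282, 0.001]
force: [0.2, -0.1, 0.1]
gripper_width: 0.0856
grip_force: 0.0
```

```bash
python3 - <<'E'
from h import *
b=snap("side","s1"); print(observe()["eef_pos"])
c=cv2.cvtColor(b[150:290,220:380],cv2.COLOR_RGB2BGR);cv2.imwrite("pics/s1c.png",cv2.resize(c,None,fx=4,fy=4,interpolation=cv2.INTER_CUBIC))
E
```

```text
[ 0.60279232 -0.24608796  0.01113744]
```

View pics/s1c.png

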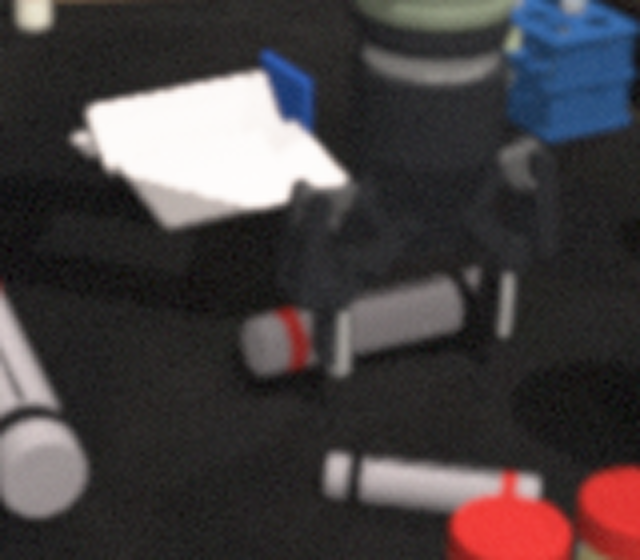

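The picture shows the fingers behind the bar, at crop (345,340) and (505,300), straddling its middle, with the tips about 2 cm up. I lower them and start pushing.

servo_tool --pt "0 0 0.9" --pt "0 0 0.8" --pt "0.4 0 0" --pt "0.4 0 0" --pt "0.4 0 0" --pt "0.4 0 0" --pt "0.3 0 0" --pt "0.3 0 0" --pt "0.3 0 0" --pt "0.3 0 0" --twist '[0, 0, 0, 0, 0, 0, 0, 0, 0, 0]' --fingers '[100, 100, 100, 100, 100, 100, 100, 100, 100, 100]'

```text
time_s: 5.15
eef_pos: [0.6015, -0.2185, -0.0056]
tool_rot: [2.158, 2.283, -0.0]
force: [-0.2, 0.0, 0.6]
gripper_width: 0.0854
grip_force: 0.1
```

servo_tool --pt "0.4 0 0" --pt "0.4 0 0" --pt "0.4 0 0" --pt "0.4 0 0" --pt "0.4 0 0" --pt "0.4 0 0" --pt "0.4 0 0" --pt "0.4 0 0" --pt "0.4 0 0" --pt "0.4 0 0" --twist '[0, 0, -0.4, -0.4, -0.4, -0.4, -0.4, -0.4, -0.4, -0.4]' --fingers '[100, 100, 100, 100, 100, 100, 100, 100, 100, 100]'

```text
time_s: 6.15
eef_pos: [0.5984, -0.1784, -0.0057]
tool_rot: [2.093, 2.343, -0.0]
force: [-0.4, -0.3, 0.3]
gripper_width: 0.0853
grip_force: 0.1
```

```bash
cat >> h.py <<'E'
def bar(n="side",save=None):
    i=capture(n); 
    if save: cv2.imwrite(f"pics/{save}.png",i[:,:,::-1])
    return i
E
python3 - <<'E'
from h import *
a=snap("top","t2");b=snap("side","s2"); print(observe()["eef_pos"],observe()["force"])
A=cv2.resize(a[140:220,195:345],(750,400),interpolation=2); B=cv2.resize(b[150:258,200:360],(300,200),interpolation=2)
cv2.imwrite("pics/c2.png",np.vstack([A[:,:,::-1],np.pad(B[:,:,::-1],((0,0),(0,450),(0,0)))]))
E
```

```text
[ 0.59824748 -0.17803688 -0.00580924] [-0.23092352  0.33914012  0.35191246]
```

View pics/c2.png

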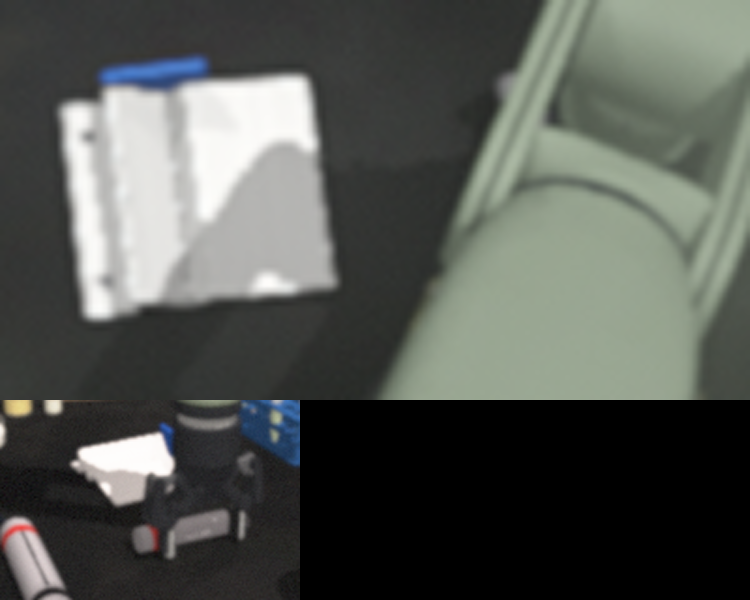

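The bar is rolling ahead of both fingertips and is parallel to the groove. I continue at 5 mm per row.

servo_tool --pt "0.5 0 0" --pt "0.5 0 0" --pt "0.5 0 0" --pt "0.5 0 0" --pt "0.5 0 0" --pt "0.5 0 0" --pt "0.5 0 0" --pt "0.5 0 0" --pt "0.5 0 0" --pt "0.5 0 0" --twist '[0, 0, 0, 0, 0, 0, 0, 0, 0, 0]' --fingers '[100, 100, 100, 100, 100, 100, 100, 100, 100, 100]'

```text
time_s: 7.25
eef_pos: [0.5928, -0.1287, -0.0057]
tool_rot: [2.094, 2.342, 0.0]
force: [-0.4, 0.0, -0.7]
gripper_width: 0.0853
grip_force: 0.1
```

servo_tool --pt "0.5 0 0" --pt "0.5 0 0" --pt "0.5 0 0" --pt "0.5 0 0" --pt "0.5 0 0" --pt "0.5 0 0" --pt "0.4 0 0" --pt "0.3 0 0" --pt "0.2 0 0" --pt "0 0 0" --twist '[0, 0, 0, 0, 0, 0, 0, 0, 0, 0]' --fingers '[100, 100, 100, 100, 100, 100, 100, 100, 100, 100]'

```text
time_s: 8.25
eef_pos: [0.5884, -0.09, -0.0058]
tool_rot: [-2.093, -2.342, 0.0]
force: [-0.2, 0.7, -0.3]
gripper_width: 0.0855
grip_force: 0.0
```

```bash
python3 - <<'E'
from h import *
a=snap("top","t3");b=snap("side","s3"); print(observe()["eef_pos"],observe()["force"])
A=cv2.resize(a[140:220,195:315],(600,400),interpolation=2); B=cv2.resize(b[150:260,200:350],(272,200),interpolation=2)
B=cv2.resize(b[160:240,225:345],(600,400),interpolation=2)
cv2.imwrite("pics/c3.png",cv2.resize(np.vstack([B,A])[:,:,::-1],(450,600),interpolation=3))
E
```

```text
[ 0.58852376 -0.09037884 -0.0057045 ] [ 0.41757158 -0.14625567  0.06564986]
```

View pics/c3.png

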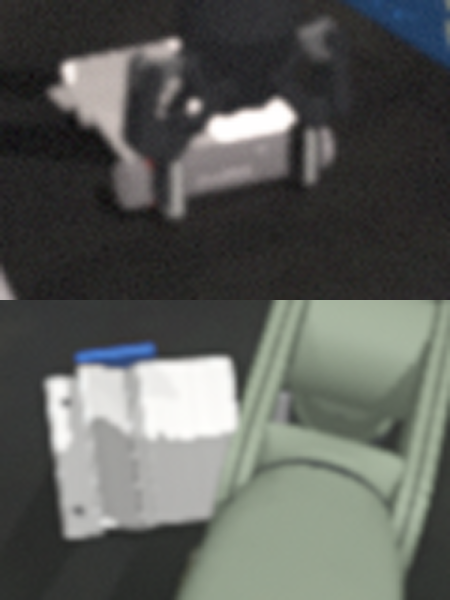

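```bash
python3 - <<'E'
from h import *
b=cv2.imread("pics/s3.png")
h=cv2.cvtColor(b,cv2.COLOR_BGR2HSV)[195:225,255:275]
m=((h[...,0]<8)|(h[...,0]>172))&(h[...,1]>90)
ys,xs=np.nonzero(m);print(len(xs),xs.mean()+255,ys.mean()+205-10)
o=np.array([.582,.060]);t=np.radians(6.3);ex=np.array([np.cos(t),np.sin(t)]);ey=np.array([-ex[1],ex[0]])
for u,v in((255.7,209.3),(313.5,199.2),(xs.mean()+255,ys.mean()+195)):
    p=onz("side",u,v,.017)[:2];print(p,(p-o)@ex,(p-o)@ey)
print((observe()["eef_pos"][:2]-o)@np.array([ex,ey]).T)
E
```

```text
0 nan nan
[ 0.51666674 -0.07062807] -0.07927309514973509 -0.12266989990879319
[ 0.66463103 -0.07070698] 0.06778897622347903 -0.13898509484852942
[nan nan] nan nan
[-0.01001735 -0.15018657]<stdin>:5: RuntimeWarning: Mean of empty slice.
  ret = ret.dtype.type(ret / rcount)
<stdin>:7: RuntimeWarning: Mean of empty slice.
```

The bar sits just before the ramp foot with both fingers behind it. It is about 20 mm short of home along the groove, as expected. Next I push it up the ramp, raising the tips with the slope.

servo_tool --pt "0.4 0 0" --pt "0.4 0 0" --pt "0.4 0 0" --pt "0.4 0 0" --pt "0.4 0 0" --pt "0.4 0 0" --pt "0.4 0 0" --pt "0.4 0 0" --pt "0.4 0 0" --pt "0.4 0 -0.08" --twist '[0, 0, 0, 0, 0, 0, 0, 0, 0, 0]' --fingers '[100, 100, 100, 100, 100, 100, 100, 100, 100, 100]'

```text
time_s: 9.35
eef_pos: [0.5844, -0.0507, -0.0047]
tool_rot: [2.093, 2.341, -0.0]
force: [0.2, -1.5, 0.9]
gripper_width: 0.0853
grip_force: 0.8
```

servo_tool --pt "0.4 0 -0.08" --pt "0.4 0 -0.08" --pt "0.4 0 -0.08" --pt "0.4 0 -0.08" --pt "0.4 0 -0.08" --pt "0.4 0 -0.08" --pt "0.4 0 -0.08" --pt "0.4 0 -0.08" --pt "0.4 0 -0.08" --pt "0.4 0 -0.08" --twist '[0, 0, 0, 0, 0, 0, 0, 0, 0, 0]' --fingers '[100, 100, 100, 100, 100, 100, 100, 100, 100, 100]'

```text
time_s: 10.35
eef_pos: [0.5795, -0.0105, 0.0031]
tool_rot: [-2.094, -2.342, 0.0]
force: [0.9, -0.0, 0.7]
gripper_width: 0.0857
grip_force: 0.8
```

```bash
python3 - <<'E'
from h import *
a=snap("top","t4");b=snap("side","s4"); print(observe()["eef_pos"],observe()["force"])
A=a[140:220,195:315]; B=b[160:240,225:345]
cv2.imwrite("pics/c4.png",cv2.resize(np.vstack([B,A])[:,:,::-1],(450,600),interpolation=2))
E
```

```text
[ 0.57922554 -0.00992261  0.00299206] [ 0.57122465 -0.65777562 -0.16543257]
```

View pics/c4.png

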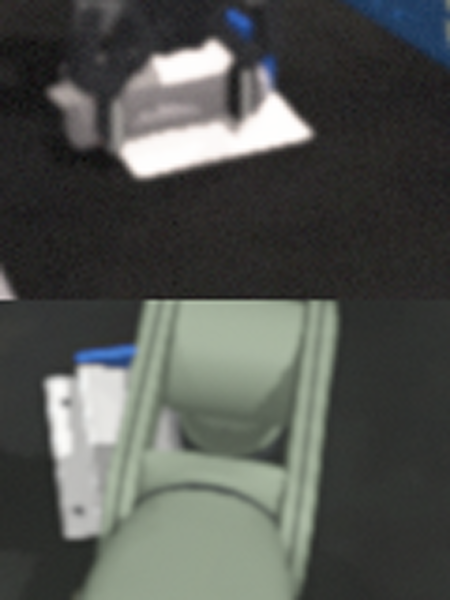

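The bar is halfway up the ramp and parallel to the groove. I go on over the crest.

servo_tool --pt "0.4 0 -0.08" --pt "0.4 0 -0.08" --pt "0.4 0 -0.08" --pt "0.4 0 -0.08" --pt "0.4 0 -0.08" --pt "0.4 0 -0.08" --pt "0.4 0 -0.08" --pt "0.3 0 -0.08" --pt "0.2 0 -0.06" --pt "0 0 0" --twist '[0, 0, 0, 0, 0, 0, 0, 0, 0, 0]' --fingers '[100, 100, 100, 100, 100, 100, 100, 100, 100, 100]'

```text
time_s: 11.45
eef_pos: [0.5755, 0.0226, 0.0099]
tool_rot: [-2.093, -2.342, 0.0]
force: [-0.8, 0.0, -0.7]
gripper_width: 0.0855
grip_force: 0.0
```

```bash
python3 - <<'E'
from h import *
b=snap("side","s5"); print(observe()["eef_pos"],observe()["force"])
B=b[150:230,210:330]
cv2.imwrite("pics/c5.png",cv2.resize(B[:,:,::-1],(600,400),interpolation=2))
E
```

```text
[0.5755472  0.02242107 0.00986848] [-0.53754517  0.02943592 -0.16599197]
```

View pics/c5.png

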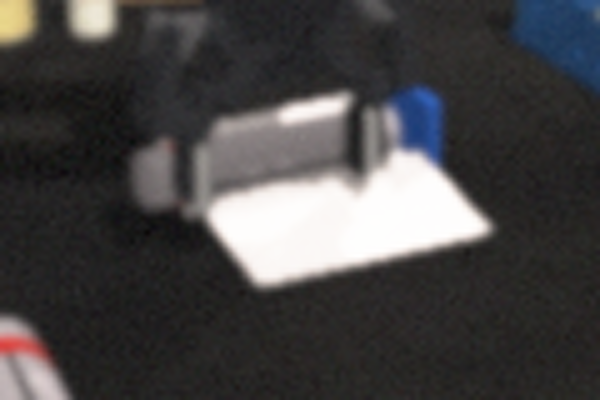

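The grip force dropped to zero and the bar appears to be over the crest. I nudge a few mm to make sure, then retreat, lift and shut the fingers.

servo_tool --pt "0.2 0 -0.04" --pt "0.2 0 -0.04" --pt "0.2 0 -0.04" --pt "-1 0 -0.2" --pt "-1.5 0 -0.5" --pt "0 0 -4" --pt "0 0 -4" --pt "0 0 -4" --pt "0 -4 0" --pt "0 -4 0" --twist '[0, 0, 0, 0, 0, 0, 0, 0, 0, 0]' --fingers '[100, 100, 100, 100, 100, 100, 100, 100, 0, 0]'

```text
time_s: 12.5
eef_pos: [0.5004, -0.0078, 0.1413]
tool_rot: [2.091, 2.337, 0.005]
force: [-0.3, -0.7, -0.8]
gripper_width: 0.0589
grip_force: 0.0
```

servo_tool --pt "0 -4 0" --pt "0 -2 0" --pt "0 0 0" --pt "0 0 0" --pt "0 0 0" --pt "0 0 0" --pt "0 0 0" --twist '[0, 0, 0, 0, 0, 0, 0]' --fingers '[0, 0, 0, 0, 0, 0, 0]'

```text
time_s: 13.2
eef_pos: [0.4397, -0.0126, 0.1383]
tool_rot: [2.093, 2.342, 0.0]
force: [0.2, 0.2, 0.6]
gripper_width: -0.0001
grip_force: 0.0
```

```bash
python3 - <<'E'
from h import *
a=snap("top","t6");b=snap("side","s6"); s=observe();print(s["eef_pos"],s["gripper_width"])
B=cv2.resize(b[150:230,210:330],(600,400),interpolation=2);A=cv2.resize(a[140:260,195:285],(200,266),interpolation=2)
A=np.pad(A,((0,134),(0,0),(0,0)))
cv2.imwrite("pics/c6.png",np.hstack([B,A])[:,:,::-1])
E
```

```text
[ 0.43928983 -0.01248964  0.13816153] 0.00019565096125377668
```

View pics/c6.png

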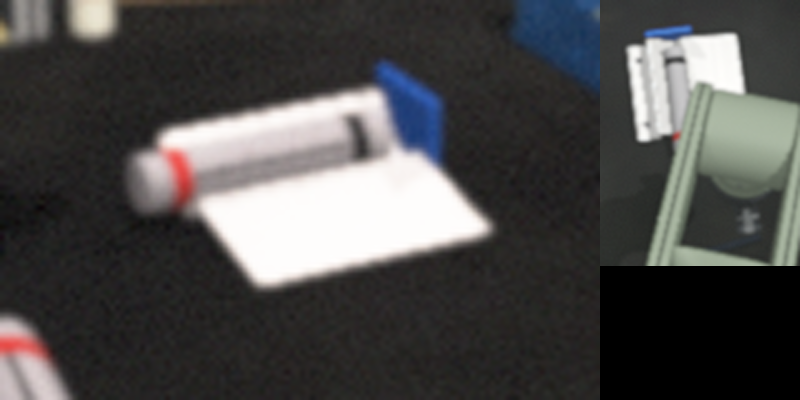

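The bar lies in the V. Its free end face is centred near crop (146,183), and there is a gap before the blue stop.

```bash
python3 - <<'E'
from h import *
o=np.array([.582,.060]);t=np.radians(6.3);ex=np.array([np.cos(t),np.sin(t)]);ey=np.array([-ex[1],ex[0]])
V=lambda p:((p[:2]-o)@ex,(p[:2]-o)@ey)
print("free end",V(onz("side",210+146/5-.4,150+183/5-.4,.024)),"far",V(onz("side",210+388/5-.4,150+130/5-.4,.024)))
a=cv2.imread("pics/t6.png")[140:215,200:260]; h=cv2.cvtColor(a,cv2.COLOR_BGR2HSV)
m=((h[...,0]<8)|(h[...,0]>170))&(h[...,1]>90); ys,xs=np.nonzero(m);print(len(xs)); print("red top",V(onz("top",200+xs.max(),140+ys.mean(),.039)),V(onz("top",200+xs.min(),140+ys.mean(),.039)))
# marker
a=cv2.imread("pics/t0.png"); print([onz("top",*q,.006)[:2] for q in((222,259),(270,249))])
print(V(observe()["eef_pos"]))
E
```

```text
free end (np.float64(-0.06799014895391116), np.float64(0.00032759846977858535)) far (np.float64(0.07419302119190031), np.float64(0.0031047901866444734))
9
red top (np.float64(-0.054773075591226544), np.float64(0.008049287291062366)) (np.float64(-0.05366784873001276), np.float64(0.016664031181379525))
[array([0.36264443, 0.08798058]), array([ 0.38902472, -0.05165181])]
(np.float64(-0.14980294203646974), np.float64(-0.05639167207474006))
```

servo_tool --pt "2.9 1.5 0" --pt "2.8 1.5 0" --pt "0 0 4" --pt "0 0 4" --pt "0 0 3" --pt "0 0 1.2" --pt "0 0 0" --pt "0 0.4 0" --pt "0 0.4 0" --pt "0 0.4 0" --twist '[0, 0, 0, 0, 0, 0, 0, 0, 0, 0]' --fingers '[0, 0, 0, 0, 0, 0, 0, 0, 0, 0]'

```text
time_s: 14.3
eef_pos: [0.4766, 0.0486, 0.0181]
tool_rot: [2.092, 2.34, 0.004]
force: [-0.6, -0.7, 0.3]
gripper_width: -0.0
grip_force: 0.0
```

servo_tool --pt "0 0.3 0" --pt "0 0.3 0" --pt "0 0.3 0" --pt "0 0.2 0" --pt "0 0.2 0" --pt "0 0.2 0" --pt "0 0 0" --twist '[0, 0, 0, 0, 0, 0, 0]' --fingers '[0, 0, 0, 0, 0, 0, 0]'

```text
time_s: 15.0
eef_pos: [0.4894, 0.0505, 0.0163]
tool_rot: [2.094, 2.342, 0.0]
force: [-0.6, -0.2, -0.3]
gripper_width: -0.0001
grip_force: 0.0
```

```bash
python3 - <<'E'
from h import *
b=snap("side","s7"); s=observe();print(s["eef_pos"],s["force"])
B=cv2.resize(b[150:230,210:330],(600,400),interpolation=2)
cv2.imwrite("pics/c7.png",B[:,:,::-1])
E
```

```text
[0.48920139 0.0504836  0.01623751] [0.0358051  0.1930066  0.63023741]
```

View pics/c7.png

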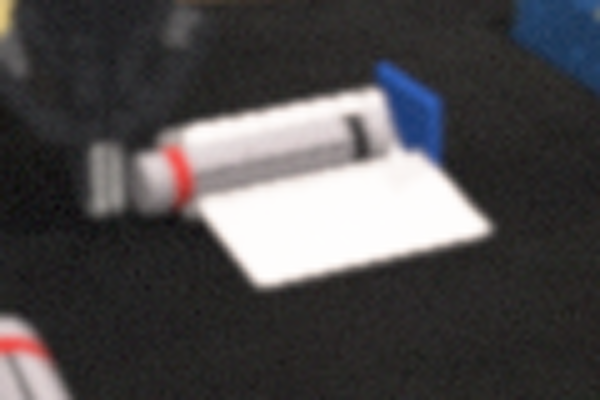

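I've now viewed 11 pictures, one over the limit of 10, so I view no more. From here I use numbers only: push slowly and watch the force for contact with the stop.

servo_tool --pt "0 0.2 0" --pt "0 0.2 0" --pt "0 0.2 0" --pt "0 0.2 0" --pt "0 0.2 0" --pt "0 0.2 0" --pt "0 0.2 0" --pt "0 0.2 0" --pt "0 0.2 0" --pt "0 0.1 0" --twist '[0, 0, 0, 0, 0, 0, 0, 0, 0, 0]' --fingers '[0, 0, 0, 0, 0, 0, 0, 0, 0, 0]'

```text
time_s: 16.05
eef_pos: [0.5083, 0.0526, 0.0162]
tool_rot: [2.094, 2.342, 0.0]
force: [-1.2, -0.2, -0.1]
gripper_width: 0.0
grip_force: 0.5
```

servo_tool --pt "0 0.1 0" --pt "0 0.1 0" --pt "0 0.1 0" --pt "0 0.1 0" --pt "0 0 0" --twist '[0, 0, 0, 0, 0]' --fingers '[0, 0, 0, 0, 0]'

```text
time_s: 16.55
eef_pos: [0.5123, 0.053, 0.0163]
tool_rot: [2.094, 2.342, 0.0]
force: [-0.5, -0.6, 0.0]
gripper_width: 0.0
grip_force: 0.3
```

servo_tool --pt "0 0.1 0" --pt "0 0.1 0" --pt "0 0.1 0" --pt "0 0.1 0" --twist '[0, 0, 0, 0]' --fingers '[0, 0, 0, 0]'

```text
time_s: 16.95
eef_pos: [0.513, 0.0533, 0.0157]
tool_rot: [-2.09, -2.339, 0.008]
force: [-9.2, -1.1, 4.5]
gripper_width: 0.0001
grip_force: 4.7
```

servo_tool --pt "0 0.1 0" --pt "0 0.1 0" --pt "0 0.1 0" --twist '[0, 0, 0]' --fingers '[0, 0, 0]'

```text
time_s: 17.25
eef_pos: [0.5129, 0.0535, 0.0148]
tool_rot: [-2.086, -2.336, 0.015]
force: [-13.8, -2.4, 9.0]
gripper_width: 0.0001
grip_force: 7.5
```

The force rises steeply with no further motion, so the bar is against the stop. I back off along the groove, lift, and move away.

servo_tool --pt "0 -0.4 0" --pt "0 -0.4 0" --pt "0 -0.8 0" --pt "0 -1.5 0" --pt "0 -1.5 -1" --pt "0 0 -4" --pt "0 0 -4" --pt "0 0 -4" --pt "-4 0 -2" --pt "-4 0 0" --twist '[0, 0, 0, 0, 0, 0, 0, 0, 0, 0]' --fingers '[0, 0, 0, 0, 0, 0, 0, 0, 0, 0]'

```text
time_s: 18.25
eef_pos: [0.4859, -0.0317, 0.1714]
tool_rot: [2.083, 2.338, 0.009]
force: [0.4, -0.8, -0.3]
gripper_width: -0.0001
grip_force: 0.0
```

servo_tool --pt "-4 0 0" --pt "-4 0 0" --pt "-4 0 0" --pt "-4 0 0" --pt "0 0 0" --twist '[0, 0, 0, 0, 0]' --fingers '[0, 0, 0, 0, 0]'

```text
time_s: 18.75
eef_pos: [0.5011, -0.1949, 0.1672]
tool_rot: [2.096, 2.333, -0.001]
force: [-0.0, 0.6, 0.7]
gripper_width: -0.0003
grip_force: 0.0
```

```bash
python3 - <<'E'
from h import *
o=np.array([.582,.060]);t=np.radians(6.3);ex=np.array([np.cos(t),np.sin(t)]);ey=np.array([-ex[1],ex[0]])
V=lambda p:((p[:2]-o)@ex,(p[:2]-o)@ey)
snap("side","s8");snap("top","t8");s=observe();print(s["eef_pos"],s["force"])
for f in("s6","s7","s8"):
    a=cv2.imread(f"pics/{f}.png"); r=a[165:205,225:305].astype(int)
    m=(r[...,2]-r[...,1]>50); ys,xs=np.nonzero(m); u,v=xs.mean()+225,ys.mean()+165
    print(f,len(xs),u,v,V(onz("side",u,v,.028)))
a=cv2.imread("pics/t8.png");r=a[145:215,200:260].astype(int);m=r[...,2]-r[...,1]>40;ys,xs=np.nonzero(m)
print(len(xs),V(onz("top",xs.mean()+200,ys.mean()+145,.039)))
E
```

```text
[ 0.50009619 -0.19065873  0.16643695] [-0.28838179  0.46110084  0.4087512 ]
s6 48 245.64583333333334 184.41666666666666 (np.float64(-0.05154227974547835), np.float64(-0.005843218371584488))
s7 51 245.54901960784315 184.09803921568627 (np.float64(-0.050941567972962544), np.float64(-0.003923981661353495))
s8 42 251.66666666666666 182.95238095238096 (np.float64(-0.034080784946734846), np.float64(-0.004675043294276364))
33 (np.float64(-0.037185440914791285), np.float64(-0.00010612939248365712))
```

```bash
python3 -c "from bench import hand_in; print(hand_in())"
```

```text
the job is handed in; nothing more can be done
None
```

Job handed in: the middle-sized bar was rolled up the ramp into the V and pushed home against the blue stop, and the arm is clear; home was confirmed by a steep force rise at the stop and the red band's position, though I viewed 11 pictures against the limit of 10.

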